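# Present a filled bottle to the inspection camera

## Task

One of the three bottles in the white rack has a pointed nozzle on its cap: draw it upright out of the rack and hold it up, cap upward, to the inspection camera, leaving the other bottles, the rest of the bench and the camera as they are. The camera is aimed at a different slant each time; hold the bottle with the middle of its height on the line of sight, about 15 cm in front of the lens, leaning just as the camera is slanted, so that it would stand upright in the picture and be seen squarely from its side. Finish while still holding it there, steady in the air; do not put it down or let go.

Things in the scene. Friction and masses are not known exactly. Their poses are not given: they have to be found in the camera images.
- nozzle_bottle: Amber glass bottle, body 40 mm across and 66 mm tall with paper band, 24 mm neck, white screw cap 30 mm across from 82 to 108 mm above the foot; on the cap a pointed white nozzle up to 128 mm, 20 mm wide at its root. 0.08 to 0.15 kg. Origin: centre of the foot; z runs up through the cap. Round about z. Stands in one of the rack holes; the cap is the place to grip.
- bottle_middle (a point): The point on the nozzle bottle's axis 64 mm above its foot, half of its full 128 mm height. Axes as the bottle's. This is the point to be brought to the line of sight.
- rack: White plastic block fixed to the bench, 80 (x) by 265 (y) by 40 (z) mm, with three holes 44 mm wide, 30 mm deep, 85 mm apart in a row along its y. Origin: centre of its underside. A bottle in it stands with its foot 10 mm above the bench and must rise 30 mm to come clear. Which bottle is in which hole varies. Fingers closing along x have the most room.
- lens (a point): Centre of the front glass of the inspection camera (grey box, lamp ring 58 mm wide, on a slim post with 120 mm square foot). Line of sight: from here along this frame's -x, slanting down 0.15 to 0.65 rad (varies, as does heading). y is level, z is picture-up (leans away from the camera): the bottle's z should point along it. Stiff hinge 75 mm behind the glass, 300 mm above the bench.
- flat_bottle: Amber glass bottle, body 40 mm across and 66 mm tall with paper band, 24 mm neck, white screw cap 30 mm across from 82 to 108 mm above the foot; nothing on the flat cap. Another bottle in the rack, to be left. Origin: centre of the foot, z up.
- pump_bottle: Amber glass bottle, body 40 mm across and 66 mm tall with paper band, 24 mm neck, white screw cap 30 mm across from 82 to 108 mm above the foot; with a pump head with a short side spout, up to 129 mm above the foot. Another bottle in the rack, to be left. Origin: centre of the foot, z up.
- jar_a: White cream jar, 53 mm across, 46 mm tall, loose on the bench, to be left. Origin: centre of its foot.
- jar_b: A second such white jar, 53 mm across, 46 mm tall, to be left. Origin: centre of its foot.
- beaker: Open steel beaker, 68 mm across, 85 mm tall, to be left. Origin: centre of its foot.
- spatula: Steel spatula, 200 mm long, lying on the bench, to be left. Origin: on its underside, x along it.
Things that resemble listed ones, but are neither listed nor needed, are in the scene too. What is shaped like the pump_bottle but purple or yellow is not meant.

How it is judged:
By the outcome, as a careful person would: the job done as asked, in the order asked, and still so for the second after the job is handed in, while the arm keeps its last pose, push and grip.
It also fails if it takes over 35 s, if anything falls off the work surface, if the arm or the gripper's body presses on something with over 40 N, if the wrist force passes 120 N, or if a joint passes its speed limit or range.

## Robot

A 6-joint arm with a two-finger parallel gripper is mounted at the origin on the work surface. World frame = base frame: x ahead of the robot, y to its left, z up, the work surface at z = 0. Lengths are in m, angles in rad, forces in N, time in s.
With the tool pointing down it reaches from about 0.4 to 0.825 m from the base axis. Payload 7 kg.
Tool frame: the origin (TCP) lies at the centre of the arm's flange, where the gripper is bolted on; the fingertips stand 178 mm ahead of it and the grasp point (between the pads) lies ahead of it (tcp_to_grasp is the z of the grasp point in the tool frame, in m); z points along the fingers, x is the direction in which the jaws open and shut, and the axes are right-handed (so a half turn about z gives the same grasp; the last joint's range is limited). The gripper opens to 88 mm and grips with 3 to 60 N. Pads are 19 mm wide; open, the fingers measure 130 mm over their backs; the gripper's body (78 mm by 193 mm) begins 47 mm behind the grasp point.
Start: joints at [-0.854, 0.359, 0.012, 0, -1.224, -0.288], TCP at [0.281, -0.614, 0.405] pointing down, gripper open.
Joint ranges: [-3.07, 3.07], [-1.43, 2.12], [-1.02, 1.25], [-3.03, 1.67], [-3.05, -0], [-3.03, 3.03]. Speed limits (rad/s): [2.39, 2.39, 3.01, 3.14, 3.14, 3.14].

## Interface

Orientations are given as [roll, pitch, yaw] about the fixed x, y, z axes, in that order (R = Rz(yaw) Ry(pitch) Rx(roll)).
In Python, from station import get_state, grab_frame, job_done, tcp_to_grasp gives the robot as it stands.
- The arm moves only by the tool drive_tool, never from a script. Its argument "moves" is a list of rows, each a list of 7 numbers: the shift along the tool's x, y, z in mm, then the turn, a rotation vector about the tool's x, y, z in degrees, then the closure, from -1 (fully open) to 1 (shut), so that 0 is half open. In form: [[dx, dy, dz, ax, ay, az, claw], ...]. A call has 1 to 12 rows; each row is the pose to reach, as a shift and turn from the pose commanded when the call began, along the tool's axes at that moment; what a row does not reach only later rows make up. A row lasts 1/8 s, in which the tool goes at most 62.5 mm and 10.7 degrees, less where a joint would pass 70% of its speed; a pose out of reach is approached as far as the arm can. A call with a gripper value outside its range is refused whole. The fingers move at their own pace and stop on an object; "grip_force" is the grip in N (left out, the last holds). Time passes only in rows, so rows that repeat a pose let the fingers close. It gives the time, the measured TCP pose, the force and the opening at its end, in the units of the state.
- get_state(): the state, without advancing time (a new reading comes with each control period).
- grab_frame(name): name is "scene" or "top"; returns a dict with "img" (384x512x3 uint8, red, green, blue), "range_z" (384x512 float32, m along the optical axis (not along the pixel's ray), 0 where there is no reading), "fovy" (degrees; the focal length in pixels is half the picture's height over the tangent of half this angle, whatever the lens; pixels are square), "cx", "cy" (the principal point, pixels), "k1" (the pictures are not rectified: a ray, as slopes to the right and down, at radius r is drawn at 1 + k1 r^2 times it, then the intrinsics apply), "rvec" (rotation vector, rad) and "tvec" (3), from world to camera coordinates, as OpenCV has them. Camera axes: x right, y down, z forward; pixel columns grow to the right and rows downward; lengths in m; the calibration is good to about 2 mm. A picture is of the moment at which its call begins.
- job_done(): hands the job in, once; it reports no verdict.
The state is a dict: "t": time; "q": joint angles; "qd": joint speeds; "joint_efforts": joint torques, N m; "eef_pos": TCP position; "ee_rot": TCP orientation; "force": force on the tool from outside, world axes, zero at the start; "moment": the same for the moment, N m; "width": finger opening in m.
Only numpy, scipy, OpenCV 4.12 (cv2) and the standard library are available. Lean on these libraries where they do the work, as an engineer would, in place of code of your own. Each camera call takes 0.05 s, during which the arm holds its last target. There are 200 camera calls.

## Working session

There is one attempt and no reset: what is moved stays moved. The work goes in short steps, Python scripts to look and compute and a tool call to move; the robot and the scene stay as the last step left them, time stands still between calls to the robot, and variables do not carry over. Pictures are saved under pics/ and viewed, about 8 in all and at most 12, crops included, and the job is handed in when it is done.

Besides the shell and the picture viewer there is one more tool, called after "Call:" as name(argument=value, ...), one argument or row to a line, values as JSON. drive_tool: Moves the arm, as the interface text tells. Its arguments: {"type":"object","properties":{"moves":{"type":"array"},"grip_force":{"type":"number"}},"required":["moves"]}

```bash
ls; mkdir -p pics
cat > h.py <<'E'
import numpy as np, cv2, pickle
from scipy.spatial.transform import Rotation as R
from station import *
def load(n): return pickle.load(open(n+'.pkl','rb'))
def snap(n):
    f=grab_frame(n); pickle.dump(f,open(n+'.pkl','wb')); return f
def cam(f):
    F=f['img'].shape[0]/2/np.tan(np.radians(f['fovy'])/2)
    K=np.array([[F,0,f['cx']],[0,F,f['cy']],[0,0,1.]])
    return K,np.array([f['k1'],0,0,0,0.]),cv2.Rodrigues(np.array(f['rvec'],float))[0],np.array(f['tvec'],float)
def cloud(f):
    K,d,Rm,t=cam(f); h,w=f['range_z'].shape
    u,v=np.meshgrid(np.arange(w),np.arange(h))
    n=cv2.undistortPoints(np.stack([u,v],-1).reshape(-1,1,2).astype(float),K,d).reshape(h,w,2)
    z=f['range_z'][...,None]
    P=(np.concatenate([n*z,z],-1)-t)@Rm
    P[f['range_z']==0]=np.nan
    return P
def ray(f,u,v):
    K,d,Rm,t=cam(f)
    n=cv2.undistortPoints(np.array([[[u,v]]],float),K,d).ravel()
    D=np.array([*n,1])@Rm; return -t@Rm, D/np.linalg.norm(D)
def proj(f,P):
    K,d,Rm,t=cam(f); return cv2.projectPoints(np.array(P,float).reshape(-1,3),cv2.Rodrigues(Rm)[0],t,K,d)[0].reshape(-1,2)
E
python3 - <<'E'
from h import *
s=get_state(); print(s, tcp_to_grasp)
for n in('scene','top'):
    f=snap(n); print(n,f['fovy'],f['cx'],f['cy'],f['k1'],'pos',ray(f,256,192))
    cv2.imwrite(f'pics/{n}0.png',cv2.resize(f['img'][...,::-1],(800,600),interpolation=cv2.INTER_CUBIC))
E
```

```text
pics
{'t': 0.0, 'q': array([-8.53934543e-01,  3.59375460e-01,  1.10621301e-02, -3.45108380e-04,
       -1.22408236e+00, -2.88121222e-01]), 'qd': array([ 5.19569971e-05,  1.70839195e-04,  1.26888678e-03, -5.06806698e-04,
       -5.53318804e-04,  6.80667106e-04]), 'joint_efforts': array([ 2.41201858e-03, -5.82713914e+01,  2.93052810e+01,  6.99740499e+00,
        6.75927935e-03, -1.61017288e-04]), 'eef_pos': array([ 0.28054631, -0.61372504,  0.40373216]), 'ee_rot': array([-3.14144920e+00, -1.62562760e-03,  1.99941924e+00]), 'force': array([0.54784185, 0.08191506, 0.47454598]), 'moment': array([ 0.00105911,  0.0456441 , -0.02647043]), 'width': 0.08795533111144058} 0.1593
scene 48.73465943521724 253.42863003501625 195.08892156329054 -0.0037308193167022814 pos (array([ 1.15470311, -0.44634963,  1.26127811]), array([-0.46337762,  0.34945427, -0.81434814]))
top 45.671138458221144 255.63871262185512 198.15064163768764 -0.17131209994631522 pos (array([ 0.27526095, -0.00907125,  1.69579785]), array([ 0.19899704, -0.01357449, -0.97990607]))
```

View pics/scene0.png

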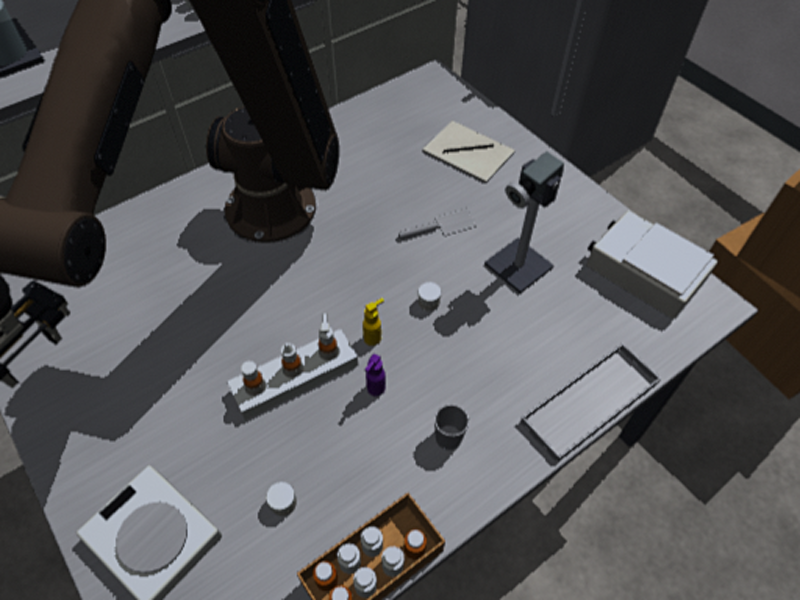

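View pics/top0.png

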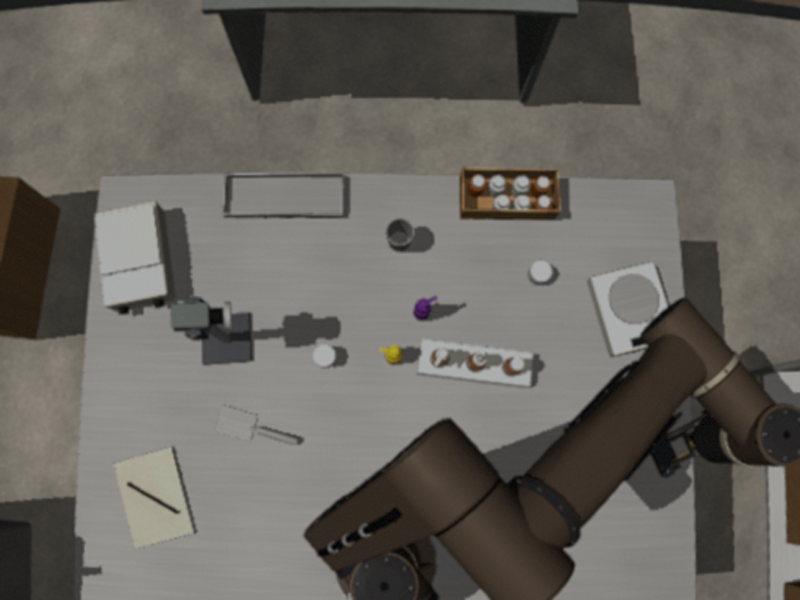

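Scene picture, at 800x600: rack bottles at (252,375) flat, (290,357) and (327,337) pump or nozzle. The yellow (372,325) and purple (376,375) pumps and the box of caps near (370,560) are decoys. The inspection camera is at (535,185), with its lens at about (517,195). Next, close crops of the rack and camera.

Run:
```python
from h import *
S=load('scene');T=load('top')
c=lambda f,x,y,w,h:cv2.resize(f['img'][y:y+h,x:x+w,::-1],(400,300),interpolation=cv2.INTER_CUBIC)
a=np.vstack([np.hstack([c(S,144,190,96,72),c(S,300,90,96,72)]),np.hstack([c(T,262,205,88,66),c(T,100,170,88,66)])])
cv2.imwrite('pics/crop1.png',a)
P=cloud(S);Q=cloud(T)
for (u,v) in [(252,368),(290,350),(325,322),(327,337),(517,195),(545,165),(520,265)]:
    print('S',u,v,P[int(v*.64),int(u*.64)].round(3))
for (u,v) in [(515,365),(478,360),(440,355),(190,315),(227,315),(227,340)]:
    print('T',u,v,Q[int(v*.64),int(u*.64)].round(3))
```

```text
S 252 368 [ 0.462 -0.29   0.118]
S 290 350 [ 0.476 -0.211  0.126]
S 325 322 [ 0.471 -0.121  0.141]
S 327 337 [ 0.488 -0.13   0.119]
S 517 195 [0.532 0.313 0.296]
S 545 165 [0.523 0.392 0.325]
S 520 265 [0.533 0.377 0.022]
T 515 365 [ 0.452 -0.287  0.117]
T 478 360 [ 0.461 -0.202  0.127]
T 440 355 [ 0.47  -0.118  0.132]
T 190 315 [0.522 0.389 0.326]
T 227 315 [0.525 0.316 0.316]
T 227 340 [0.517 0.381 0.024]
```

View pics/crop1.png

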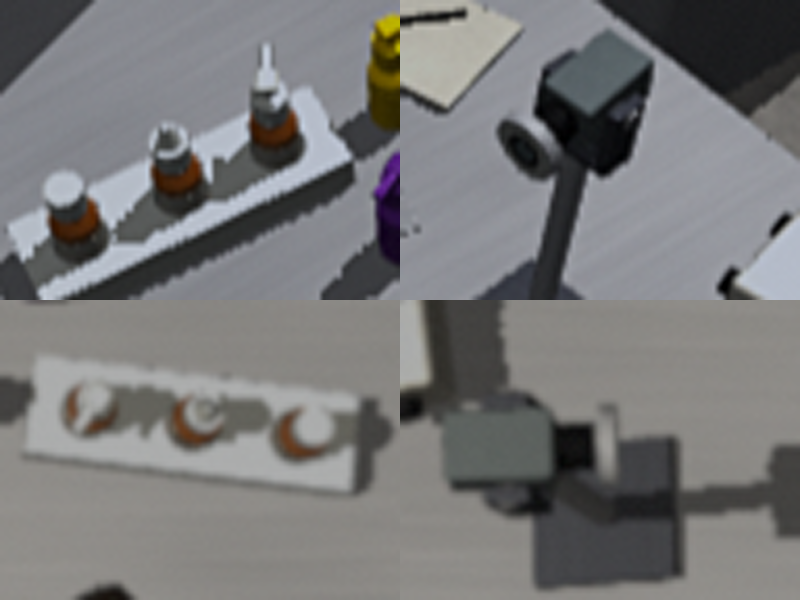

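The end bottle nearest the camera (scene crop (265,70), top crop (88,405)) seems to have a side spout pointing away, so it's the pump. The middle one (170,140) / (205,410) looks like a cone. I'll confirm this with the heights, and fit the camera pose as well.

Run:
```python
from h import *
S=load('scene');T=load('top')
np.set_printoptions(suppress=True,linewidth=170)
for n,f in(('S',S),('T',T)):
    P=cloud(f)
    print(n,'depth rack crop heights mm')
    for c in [(.452,-.287),(.46,-.203),(.47,-.12)]:
        m=(np.hypot(P[...,0]-c[0],P[...,1]-c[1])<.04)
        for lo,hi in((.113,.1205),(.1225,.13),(.13,.145)):
            k=m&(P[...,2]>lo)&(P[...,2]<hi); p=P[k]
            if len(p): print(c,lo,len(p),p.mean(0).round(4),p.min(0).round(3),p.max(0).round(3))
    # rack top
    k=(P[...,2]>.034)&(P[...,2]<.046)&(abs(P[...,0]-.46)<.08)&(abs(P[...,1]+.2)<.16)
    print('rack',cv2.minAreaRect(P[k][:,:2].astype(np.float32)*1000))
P=cloud(S);print((P[210:245,175:220,2]*1000)[::1,::2][:26].round(0)) if 0 else None
m=(S['img'].astype(int).sum(-1)>0)
# print S height map of middle & high-y bottles
for c in [(.46,-.203,.118),(.47,-.12,.118)]:
    u,v=proj(S,[c])[0].astype(int); print(u,v); print(np.nan_to_num(P[v-14:v+6,u-9:u+10,2]*1000).astype(int))
```

```text
S depth rack crop heights mm
(0.452, -0.287) 0.113 59 [ 0.4583 -0.296   0.117 ] [ 0.445 -0.309  0.113] [ 0.474 -0.282  0.12 ]
(0.452, -0.287) 0.1225 2 [ 0.4644 -0.2969  0.1239] [ 0.458 -0.307  0.123] [ 0.47  -0.287  0.124]
(0.46, -0.203) 0.113 35 [ 0.4728 -0.213   0.1171] [ 0.458 -0.225  0.113] [ 0.486 -0.198  0.12 ]
(0.46, -0.203) 0.1225 13 [ 0.4727 -0.2106  0.126 ] [ 0.468 -0.218  0.123] [ 0.478 -0.205  0.129]
(0.46, -0.203) 0.13 9 [ 0.4693 -0.2127  0.1349] [ 0.466 -0.218  0.131] [ 0.471 -0.209  0.141]
(0.47, -0.12) 0.113 37 [ 0.4828 -0.1292  0.1169] [ 0.468 -0.142  0.113] [ 0.492 -0.114  0.12 ]
(0.47, -0.12) 0.13 48 [ 0.4741 -0.125   0.1373] [ 0.45  -0.139  0.13 ] [ 0.491 -0.109  0.144]
rack ((467.9220886230469, -210.4700469970703), (265.5317077636719, 84.85110473632812), 82.76080322265625)
T depth rack crop heights mm
(0.452, -0.287) 0.113 46 [ 0.4553 -0.2937  0.1165] [ 0.441 -0.309  0.113] [ 0.469 -0.28   0.12 ]
(0.452, -0.287) 0.1225 4 [ 0.4507 -0.2921  0.1246] [ 0.44  -0.297  0.123] [ 0.468 -0.286  0.126]
(0.46, -0.203) 0.113 24 [ 0.4634 -0.2083  0.1163] [ 0.451 -0.221  0.113]
[... 3082 characters left out ...]
-2   0  -1  -3   0   0 133 141   0   3  -1  -3  -4   0   2  -1   2]
 [  4  -1  -4   0  -2  -5 134 137 137 137 135 135  -2  -3   0   0   0  -5  -4]
 [  1   0   3  -1   0   0 136 139 139 138 133 133   5   0   0  -5   0  -2  -3]
 [ -5   4   0   2   2  -3 136 136 139 137 142 135  -7  -2   0   0  -5   0  -5]
 [ -4   0   0  -2  -1  -1 140 135 143 138 137 137 117   0   3   3  -1  -1  -3]
 [ -5  -5  -2   0   0 120 134 136 137 135 137 138 118 117   0  -1   0   0  38]
 [ -4   0  -1  -3  -1 117 135 134 133 134 139 130 116 114   2   0   0  37  41]
 [ -2   1  -5   0   0 118 117 113 116 115 116 115 117 118  38  41  33  38  45]
 [  1   4   2   0  -5 119 118 120 116 117 112 116 119 119  38  40  37  42  36]]
```

Heights settle it: the middle bottle is a cone (peak about 140 mm at its centre), the +y bottle has a level spout at about 137 mm, and the -y bottle is flat. Next I measure the inspection camera's slant and heading from its box top and ring.

```bash
cat > m.py <<'E'
from h import *
np.set_printoptions(suppress=True,linewidth=170,precision=4)
def plane(p,it=6,tol=.006):
    k=np.ones(len(p),bool)
    for _ in range(it):
        c=p[k].mean(0); n=np.linalg.svd(p[k]-c)[2][2]; k=abs((p-c)@n)<tol
    return c,n*np.sign(n[2]),k
if __name__=='__main__':
  for n in('scene','top'):
    f=load(n);P=cloud(f);I=f['img'].astype(int)
    b=(P[...,2]>.2)&(abs(P[...,0]-.525)<.09)&(P[...,1]>.25)&(P[...,1]<.5)
    v,u=np.where(b);print(n,b.sum(),u.min(),u.max(),v.min(),v.max())
    y0,y1,x0,x1=v.min(),v.max()+1,u.min(),u.max()+1
    print('gray');g=I.sum(-1)//3
    for r in range(y0,y1): print(r,' '.join(f'{g[r,c]:3d}' if b[r,c] else '  .' for c in range(x0,x1)))
    print('z');
    for r in range(y0,y1,2): print(r,' '.join(f'{int(P[r,c,2]*1000):3d}' if b[r,c] else '  .' for c in range(x0,x1)))
E
python3 m.py
```

```text
scene 917 323 360 97 136
gray
97   .   .   .   .   .   .   .   .   .   .   .   .   .   .   .   .   .   .   .   .   .   .   .   .   .   . 107 108   .   .   .   .   .   .   .   .   .   .
98   .   .   .   .   .   .   .   .   .   .   .   .   .   .   .   .   .   .   .   .   .   .   .   .   .  97  90  93 100   .   .   .   .   .   .   .   .   .
99   .   .   .   .   .   .   .   .   .   .   .   .   .   .   .   .   .   .   .   .   .   .   .   .  90  91  91  92  93  97 115   .   .   .   .   .   .   .
100   .   .   .   .   .   .   .   .   .   .   .   .   .   .   .   .   .   .   .   .   .   .   .  91  93  94  95  95  95  92  95 105   .   .   .   .   .   .
101   .   .   .   .   .   .   .   .   .   .   .   .   .   .   .   .   .   .   .   .   . 105  92  92  93  96  96  95  95  94  94  93   . 118   .   .   .   .
102   .   .   .   .   .   .   .   .   .   .   .   .   .   .   .   .   .  85  76   . 105  93  92  94  93  96  97  96  97  96  95  95  95  99 108   .   .   .
103   .   .   .   .   .   .   .   .   .   .   .   .   .   .   .   .  59  53  67  83  93  93  94  93  94  97  99  97  97  97  98  97  97  
[... 14337 characters left out ...]
 320 308 206   .   .   .   .   .   .   .   . 304 310 304 303
210   .   . 311 307 311 311 309 309 306 303 296 297 301 309 306 310 314 310 308 308 289 292 289 290 282 281   .   .   .   .   .   .   .   .   . 296 293 301 289
212   .   .   .   .   .   .   .   .   . 312 308 309 309 305 306 315 309 313 314 312 306 292 276 249 252   .   .   .   .   .   .   .   .   .   .   .   .   .   .
214   .   .   .   .   .   .   .   .   . 307 306 312 302 306 308 304 311 305 299 300 298 283 277 265 253   .   .   .   .   .   .   .   .   .   .   .   .   .   .
216   .   .   .   .   .   .   .   .   .   .   .   .   . 266 273 271 269 270 265 269 260 257 259 258 251   .   .   .   .   .   .   .   .   .   .   .   .   .   .
```

```bash
cat > m2.py <<'E'
from m import *
def boxtop(n):
    f=load(n);P=cloud(f);g=f['img'].astype(int).sum(-1)//3
    b=(P[...,2]>.305)&(P[...,1]>.335)&(P[...,1]<.45)&(abs(P[...,0]-.525)<.05)&(g>84)&(g<106)
    b=cv2.connectedComponentsWithStats(b.astype(np.uint8))
    i=1+b[2][1:,4].argmax(); m=b[1]==i
    return f,P,m
for n in('scene','top'):
    f,P,m=boxtop(n); p=P[m]; c,nn,k=plane(p)
    print(n,'boxtop',k.sum(),len(p),c,'n',nn,'slope',np.arctan2(np.hypot(*nn[:2]),nn[2]),'slope dir deg',np.degrees(np.arctan2(nn[1],nn[0])),'rms',((p[k]-c)@nn).std())
    # rectangle: contour -> rays onto the plane
    v,u=np.where(m); q=[]
    for a,b in zip(u,v):
        o,d=ray(f,a,b); q.append(o+d*((c-o)@nn)/(d@nn))
    r=cv2.minAreaRect((np.array(q)[:,:2]*1000).astype(np.float32)); print('rect',r)
f=load('scene');P=cloud(f);g=f['img'].astype(int).sum(-1)//3
m=np.zeros(g.shape,bool)
for v in range(119,133):
    for u in range(323,339):
        # front face: left of the bright rim
        if P[v,u,2]>.2 and (P[v,u,2]>.25) and g[v,u]<50: m[v,u]=1
# drop the part right of the arc (line)
v,u=np.where(m); s=(u-323)<(4+ (v-119)*1.25); s&=(u<338); v,u=v[s],u[s]
p=P[v,u]; c,nn,k=plane(p,tol=.008); nn=nn if nn[1]<0 else -nn
print('ring',len(p),k.sum(),c,nn,'down',np.arcsin(-nn[2]),'head',np.degrees(np.arctan2(nn[1],nn[0])),((p[k]-c)@nn).std(),p.min(0),p.max(0))
f=load('top');P=cloud(f)
p=P[193:212,143:147].reshape(-1,3);p=p[p[:,2]>.25];print('ring top view',p.min(0),p.max(0),p.mean(0))
# foot
for n in('scene','top'):
    f=load(n);P=cloud(f);g=f['img'].astype(int).sum(-1)//3
    k=(P[...,2]>.008)&(P[...,2]<.035)&(abs(P[...,0]-.5)<.1)&(abs(P[...,1]-.36)<.1)&(g<90)
    print(n,'foot',cv2.minAreaRect((P[k][:,:2]*1000).astype(np.float32)),k.sum())
    k=(P[...,2]>.05)&(P[...,2]<.22)&(abs(P[...,0]-.5)<.1)&(abs(P[...,1]-.36)<.1)
    print('post',k.sum(),P[k].mean(0))
E
python3 m2.py
```

```text
scene boxtop 236 237 [0.5246 0.388  0.3225] n [-0.0058 -0.1732  0.9849] slope 0.17419871182546154 slope dir deg -91.902193507757 rms 0.0021225083448757247
rect ((524.08349609375, 387.9752502441406), (45.444664001464844, 66.81134033203125), 4.317137718200684)
top boxtop 305 318 [0.5219 0.3908 0.323 ] n [ 0.024  -0.1785  0.9836] slope 0.1811190732788223 slope dir deg -82.3525157740492 rms 0.0026158043781322423
rect ((523.50537109375, 388.16314697265625), (49.930240631103516, 69.74681854248047), 3.8776371479034424)
ring 91 91 [0.5335 0.3122 0.2895] [ 0.0835 -0.9785 -0.1887] down 0.18984510717365538 head -85.12493247711049 0.0015306504932934648 [0.5078 0.3069 0.2688] [0.5628 0.3203 0.3115]
ring top view [0.4976 0.3122 0.2856] [0.5541 0.3271 0.324 ] [0.5237 0.318  0.3103]
scene foot ((526.79345703125, 382.9246520996094), (120.220703125, 124.64997100830078), 4.138271808624268) 588
post 226 [0.5306 0.3791 0.1391]
top foot ((511.1846923828125, 368.927978515625), (120.6109390258789, 169.9319610595703), 46.155452728271484) 592
post 64 [0.5177 0.3806 0.1228]
```

Fits agree: slant 0.174, 0.181 and 0.190, heading about -86°, lens about (0.530, 0.312, 0.287). That matches 0.3 − 0.075·sin(slant) = 0.286. The nozzle bottle is in the middle hole at about (0.466, -0.210). Now I work out the moves.

```bash
cat > go.py <<'E'
from h import *
np.set_printoptions(suppress=True,linewidth=170,precision=4)
th,hd=.182,np.radians(-86)
h=np.array([np.cos(hd),np.sin(hd),0]);Z=np.array([0,0,1.])
d=np.cos(th)*h-np.sin(th)*Z; up=np.sin(th)*h+np.cos(th)*Z
lens=np.array([.530,.312,.287]); mid=lens+.15*d
def Rt(z,ang):
    x=np.array([np.cos(ang),np.sin(ang),0]); x-=z*(x@z); x/=np.linalg.norm(x)
    return np.column_stack([x,np.cross(z,x),z])
def cmd(p,Rg):
    s=get_state(); Rc=R.from_euler('xyz',s['ee_rot']).as_matrix()
    sh=(np.array(p)-s['eef_pos'])@Rc*1000; rv=R.from_matrix(Rc.T@Rg).as_rotvec()*180/np.pi
    print('shift',sh.round(1),'rot',rv.round(2),'rows',max(np.linalg.norm(sh)/62.5,np.linalg.norm(rv)/10.7).round(1))
Rpick=Rt(-Z,np.radians(173.3)); Rshow=Rt(-up,hd-np.pi/2+2*np.pi)
E
python3 -c "
from go import *
cmd([.466,-.21,.40],Rpick); print(d,up,mid)"
```

```text
shift [290.1 336.5   4.2] rot [  0.04  -0.08 -58.74] rows 7.1
[ 0.0686 -0.9811 -0.181 ] [ 0.0126 -0.1806  0.9835] [0.5403 0.1648 0.2599]
```

Call:
drive_tool(
  moves=[
    [290,336.5,4,0,0,-58.7,-1],
    [290,336.5,4,0,0,-58.7,-1],
    [290,336.5,4,0,0,-58.7,-1],
    [290,336.5,4,0,0,-58.7,-1],
    [290,336.5,4,0,0,-58.7,-1],
    [290,336.5,4,0,0,-58.7,-1],
    [290,336.5,4,0,0,-58.7,-1],
    [290,336.5,4,0,0,-58.7,-1],
    [290,336.5,4,0,0,-58.7,-1],
    [290,336.5,4,0,0,-58.7,-1],
    [290,336.5,4,0,0,-58.7,-1],
    [290,336.5,4,0,0,-58.7,-1],
  ],
  grip_force=15,
)

```text
t: 1.6
eef_pos: [0.4657, -0.2111, 0.4006]
ee_rot: [-3.142, -0.0, 3.022]
force: [1.2, -0.1, -0.8]
width: 0.0878
```

Run:
```python
from go import *
s=get_state();print(s['t'],s['eef_pos'],s['ee_rot'],s['q'],np.abs(s['qd']).max())
cmd([.466,-.21,.2645],Rpick)
S=snap('scene'); u,v=proj(S,[.466,-.21,.2])[0].astype(int)
cv2.imwrite('pics/hover.png',cv2.resize(S['img'][v-60:v+60,u-80:u+80,::-1],(800,600),interpolation=cv2.INTER_CUBIC))
```

```text
1.6 [ 0.4657 -0.2111  0.4006] [-3.1416 -0.0002  3.0224] [-0.041   0.0908 -0.3491 -0.     -1.1312 -0.0781] 0.005973319298541557
shift [ -0.2   1.1 136.1] rot [-0.   -0.01 -0.13] rows 2.2
```

View pics/hover.png

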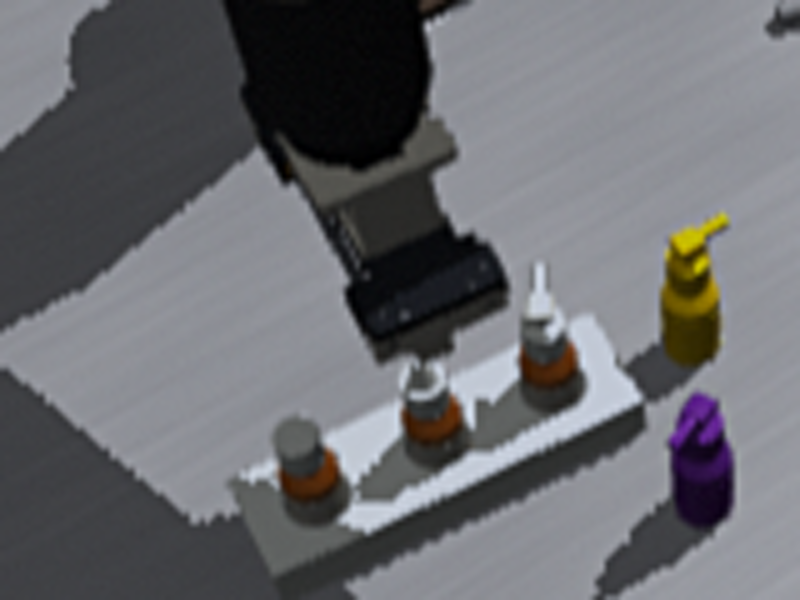

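The gripper hovers centred over the middle (nozzle) bottle at (425,390), and the neighbours are clear. Descend, then close.

Call:
drive_tool(
  moves=[
    [0,1,40,0,0,0,-1],
    [0,1,80,0,0,0,-1],
    [0,1,110,0,0,0,-1],
    [0,1,130,0,0,0,-1],
    [0,1,136,0,0,0,-1],
    [0,1,136,0,0,0,-1],
    [0,1,136,0,0,0,-1],
  ],
)

```text
t: 2.52
eef_pos: [0.4666, -0.2094, 0.2656]
ee_rot: [-3.142, 0.002, 3.024]
force: [-0.0, -0.2, 0.1]
width: 0.0875
```

Call:
drive_tool(
  moves=[
    [0,0,0,0,0,0,1],
    [0,0,0,0,0,0,1],
    [0,0,0,0,0,0,1],
    [0,0,0,0,0,0,1],
    [0,0,0,0,0,0,1],
    [0,0,0,0,0,0,1],
    [0,0,0,0,0,0,1],
    [0,0,0,0,0,0,1],
  ],
  grip_force=20,
)

```text
t: 3.52
eef_pos: [0.4662, -0.2092, 0.2646]
ee_rot: [-3.142, -0.0, 3.024]
force: [-0.1, -0.7, -1.6]
width: 0.0294
```

The opening is 29.4 mm, so the 30 mm cap is gripped. Lift straight up.

Call:
drive_tool(
  moves=[
    [0,0,-10,0,0,0,1],
    [0,0,-25,0,0,0,1],
    [0,0,-45,0,0,0,1],
    [0,0,-70,0,0,0,1],
    [0,0,-100,0,0,0,1],
    [0,0,-130,0,0,0,1],
    [0,0,-160,0,0,0,1],
    [0,0,-190,0,0,0,1],
    [0,0,-205,0,0,0,1],
    [0,0,-210,0,0,0,1],
    [0,0,-210,0,0,0,1],
    [0,0,-210,0,0,0,1],
  ],
)

```text
t: 5.03
eef_pos: [0.4661, -0.2092, 0.4736]
ee_rot: [3.141, -0.002, 3.024]
force: [0.1, 0.2, -1.6]
width: 0.0298
```

Run:
```python
from go import *
s=get_state();print(s['t'],s['eef_pos'],s['ee_rot'],s['width'],s['force'])
S=snap('scene');T=snap('top')
Rc=R.from_euler('xyz',s['ee_rot']).as_matrix(); g=s['eef_pos']+tcp_to_grasp*Rc[:,2]
print('grasp pt',g)
a=[]
for f,n in((S,'S'),(T,'T')):
    P=cloud(f);I=f['img'].astype(int)
    am=(I[...,0]>1.5*I[...,2]+20)&(np.linalg.norm(P-(g-[0,0,.06]),axis=-1)<.06)
    if am.sum(): print(n,am.sum(),P[am].mean(0),P[am].min(0),P[am].max(0))
u,v=proj(S,g-[0,0,.03])[0].astype(int)
print(u,v)
cv2.imwrite('pics/lift.png',cv2.resize(S['img'][v-48:v+48,u-64:u+64,::-1],(800,600),interpolation=cv2.INTER_CUBIC))
k=1000; print('move'); cmd(mid+(tcp_to_grasp+.095-.064)*up,Rshow)
```

```text
5.025 [ 0.4661 -0.2092  0.4736] [ 3.1414 -0.0019  3.024 ] 0.02984073537708599 [ 0.1011  0.1979 -1.6419]
grasp pt [ 0.4658 -0.2091  0.3143]
S 17 [ 0.4837 -0.2154  0.2344] [ 0.4725 -0.2296  0.2283] [ 0.4891 -0.1984  0.2425]
176 192
move
shift [-36.2 346.3  26.7] rot [-10.39   0.88 -10.71] rows 5.6
```

View pics/lift.png

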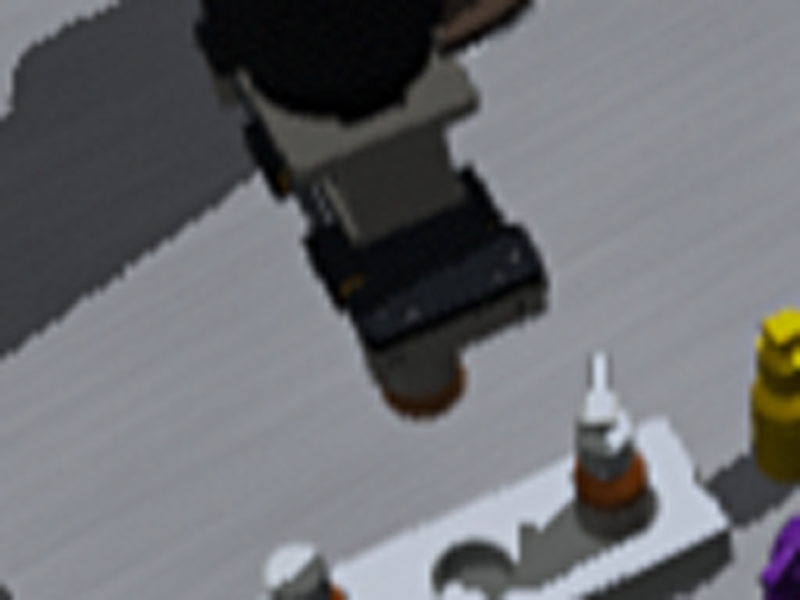

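The bottle is out of the rack, held upright, and its hole at (475,570) is empty. Now move to the viewing pose.

Call:
drive_tool(
  moves=[
    [-4,35,3,-1,0.1,-1,1],
    [-7,70,5,-2,0.2,-2,1],
    [-11,105,8,-3,0.3,-3.2,1],
    [-15,140,11,-4.2,0.4,-4.3,1],
    [-18,175,13,-5.2,0.4,-5.4,1],
    [-22,210,16,-6.2,0.5,-6.4,1],
    [-26,245,19,-7.3,0.6,-7.5,1],
    [-29,280,22,-8.4,0.7,-8.6,1],
    [-33,310,24,-9.4,0.8,-9.6,1],
    [-35,335,26,-10,0.9,-10.4,1],
    [-36,346.5,26.5,-10.4,0.9,-10.7,1],
    [-36,346.5,26.5,-10.4,0.9,-10.7,1],
  ],
)

```text
t: 6.62
eef_pos: [0.5426, 0.131, 0.4479]
ee_rot: [2.96, 0.001, -3.071]
force: [-0.3, 0.1, -0.6]
width: 0.0296
```

```bash
cat > chk.py <<'E'
from go import *
import sys
s=get_state();print(s['t'],s['eef_pos'],s['ee_rot'],s['width'],s['force'],abs(s['qd']).max())
S=snap('scene');T=snap('top')
Rc=R.from_euler('xyz',s['ee_rot']).as_matrix(); bz=-Rc[:,2]; m0=s['eef_pos']-(tcp_to_grasp+.031)*bz
print('kin mid',m0,'err(d,level,up) mm',(m0-mid)@np.column_stack([d,np.cross(up,-d),up])*1000,'tilt err deg',np.degrees(np.arccos(bz@up)))
cmd(mid+(tcp_to_grasp+.031)*up,Rshow)
for f,n in((S,'S'),(T,'T')):
    P=cloud(f);I=f['img'].astype(int)
    am=(I[...,0]>1.4*I[...,2]+15)&(np.linalg.norm(P-m0,axis=-1)<.09)
    if am.sum()>4:
        q=(P[am]-m0)@np.column_stack([d,np.cross(up,-d),up])*1000
        print(n,'amber',am.sum(),'in lens axes min/med/max',q.min(0),np.median(q,0),q.max(0))
u,v=proj(S,(m0+lens)/2)[0].astype(int)
cv2.imwrite(sys.argv[1],cv2.resize(S['img'][v-54:v+54,u-72:u+72,::-1],(800,600),interpolation=cv2.INTER_CUBIC))
print('crop origin',u-72,v-54,'x5.556', [proj(S,x)[0] for x in (m0-.064*bz,m0,m0+.064*bz,lens)])
E
python3 chk.py pics/show1.png
```

```text
6.625 [0.5426 0.131  0.4479] [ 2.9601  0.0008 -3.0713] 0.029577065489329903 [-0.306   0.1179 -0.5961] 0.01662410398162569
kin mid [0.5404 0.1653 0.2607] err(d,level,up) mm [-0.5958 -0.118   0.7462] tilt err deg 0.04824023495521969
shift [-0.2  0.1  1.2] rot [-0.03  0.07 -0.01] rows 0.0
S amber 58 in lens axes min/med/max [ -1.4914 -22.7295 -57.6103] [15.3281 -9.7724  2.5375] [22.6371 10.2116 26.356 ]
crop origin 240 85 x5.556 [array([295.7045, 165.049 ]), array([294.6667, 154.0543]), array([293.5365, 142.083 ]), array([328.9452, 125.7475])]
```

View pics/show1.png

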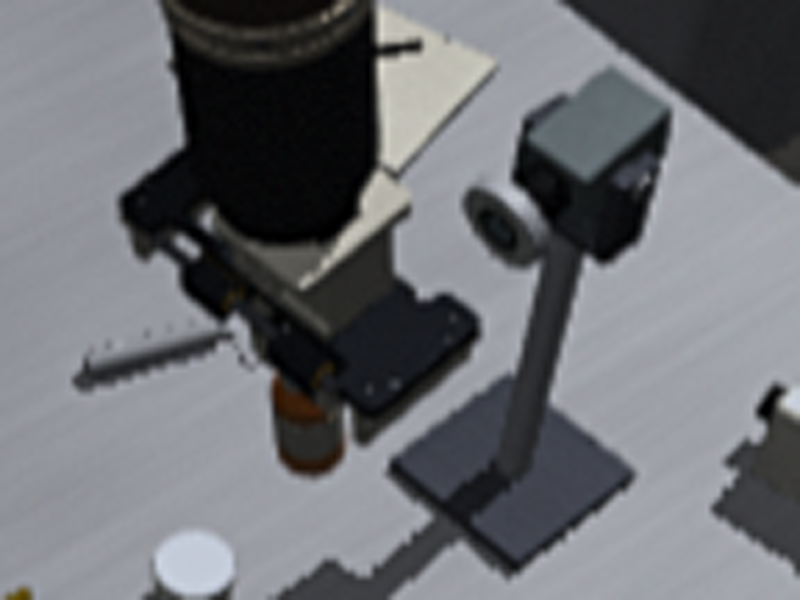

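The bottle hangs at the target: its body is centred on the predicted axis at (309,~445) and the foot's edge is at 472, as expected. As a last check I average several frames for the lens pose, which also shows whether the camera moved.

```bash
python3 - <<'E'
import h,pickle,numpy as np
for n in('scene','top'):
    F=[h.grab_frame(n) for _ in range(8)]
    f=F[0]; f['range_z']=np.median([x['range_z'] for x in F],0); f['img']=np.mean([x['img'] for x in F],0).astype('uint8'); pickle.dump(f,open(n+'.pkl','wb'))
E
python3 m2.py; python3 -c "
from go import *
s=get_state();print(s['t'],s['eef_pos'],s['width'],s['force'])"
```

```text
scene boxtop 130 131 [0.5193 0.3878 0.3227] n [ 0.0009 -0.1764  0.9843] slope 0.17735339505739822 slope dir deg -89.69215797943714 rms 0.0009110097824712247
rect ((524.3675537109375, 386.3459777832031), (46.276710510253906, 65.43096923828125), 4.864753723144531)
7.525 [0.5426 0.1307 0.4482] 0.029668012665084013 [-1.0776 -0.3035 -1.0642]Traceback (most recent call last):
  File "m2.py", line 9, in <module>
    f,P,m=boxtop(n); p=P[m]; c,nn,k=plane(p)
          ~~~~~~^^^
  File "m2.py", line 6, in boxtop
    i=1+b[2][1:,4].argmax(); m=b[1]==i
        ~~~~~~~~~~~~~~~~~^^
ValueError: attempt to get argmax of an empty sequence
```

```bash
python3 -c "
from station import *
print(job_done())"
```

```text
the job is handed in; nothing more can be done
None
```

The job is handed in: the arm is holding the nozzle bottle in front of the inspection camera, cap up, and still gripping it. I drew it straight up out of the middle hole of the rack by its cap and leaned it to match the camera's slant. I measured that slant as 0.18 rad downward, with a heading of about -86°.

**Position:** by the arm's own readings, the middle of the bottle is within 1 mm of the target point 15 cm in front of the lens, and the lean is within 0.1° of the one I worked out. That target depends on my camera measurements, good to about 2–5 mm and 1–2°.

**Grip and time:** the opening is steady at 29.7 mm on the 30 mm cap, outside forces read under 2 N, and about 7.5 s was used.

**Lens estimates:** the slant fits ran from 0.174 to 0.190 rad. The edge and ring headings agreed at about -85 to -86°. The lens's sideways position differed by up to 9 mm between views, so I took a value between them, close to the camera box's axis.

**Last checks:** a fresh fit of the camera's box from the scene view matched the first one, so the camera had not moved. The overhead re-check failed because the arm blocked that view, and it stopped the script before the ring could be re-fitted. The neighbouring bottles looked undisturbed just after the lift; I did not check the whole bench again after that.

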